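# Wedge the rocking gel tank level

## Task

The gel tank on the bench rocks because the foot at its far-left corner, as the robot sees it, is too short, so that corner sags. With the fingertips, push the grey wedge along the bench, thin edge first, under that short foot just far enough that the tank stands level and no longer rocks, then take the hand away. Only push the wedge: do not pick it up, do not touch or shove the tank, and leave the tip box, the jar and the lid alone.

Things in the scene. Friction and masses are not known exactly. Their poses are not given: they have to be found in the camera images.
- tank: gel tank, about 2 kg: clear open box, green end plates, two white carrying rods; 210 mm along x, 374 along y over the rods, 102 high. Origin at bench height under its centre; when level z is vertical, x points to the robot's right, y away from it. Four domed feet (12 mm radius) at x = +-80, y = +-130 mm; underside 28 mm above the bench, left wall at x = -100. It starts leaning 0.035 to 0.06 rad to the far left
- short_foot (a point): lowest point of the short foot's dome, on its centre line (tank x = -80, y = +130 mm, far left). At first it rests on the bench with about 2 N, and the opposite foot (near right) hangs 5 to 8 mm up; the tank rocks about the diagonal through the other two. The wedge goes in with 2 to 7 N; once the tank is level that about doubles, and further pushing only shoves the tank along
- glide (a joint): how much shorter the short foot is than the other three, in m (0.005 to 0.008); it is stuck and does not change
- wedge: loose grey plastic wedge, 70 g, flat on the bench to the left of the short foot: 110 mm long (x), 56 mm wide (y). The top slopes straight from 22 mm high at the heel (x = -55 mm) to a thin edge 1.5 mm high at x = +55 mm, which faces the tank. Origin: centre of the underside. A few N slide it; let go, it stays put under the foot
- wedge_tip (a point): middle of the wedge's thin front edge, at bench height (x = +55 mm of the wedge)
- wedge_heel (a point): centre of the wedge's upright back face, 11 mm above the bench; the face is 56 mm wide and 22 mm high
- tip_box: bystander: white pipette tip box 75 x 110 x 45 mm (x, y, z), origin at the centre of its underside, on the bench nearer to the robot than the wedge
- jar: bystander: glass jar, 56 mm across and 75 mm high, origin at the centre of its underside, left of the tip box
- lid: bystander: the tank's clear lid, 200 x 160 x 22 mm, lying on the bench to the right of the tank, origin at the centre of its underside
There are look-alikes about, which are no part of the job. What is meant by the wedge is not red, and is the smaller of those in its own colour.

How it is judged:
By the outcome, as a careful person would: the job done as asked, in the order asked, and still so for the second after the job is handed in, with the robot touching nothing.
It also fails if it takes over 45 s, if anything falls off the work surface, if the arm or the gripper's body presses on something with over 40 N, if the wrist force passes 120 N, or if a joint passes its speed limit or range.

## Robot

A 6-joint arm with a two-finger parallel gripper is mounted at the origin on the work surface. World frame = base frame: x ahead of the robot, y to its left, z up, the work surface at z = 0. Lengths are in m, angles in rad, forces in N, time in s.
With the tool pointing down it reaches from about 0.375 to 0.9 m from the base axis. Payload 3.1 kg.
Tool frame: the origin (TCP) lies midway between the tips of the shut fingers; the grasp point (between the pads) lies manip.hold_point_z behind it (manip.hold_point_z is the distance from the TCP to the grasp point, in m); z points along the fingers, y is the direction in which the jaws open and shut (so a half turn about z gives the same grasp; the last joint's range is limited). The gripper opens to 85 mm and grips with 20 to 120 N. Pads are 22 mm wide; open, the fingers measure 114 mm over their backs; the gripper's body (76 mm by 85 mm) begins 54 mm behind the grasp point. The pads swing forward as they close: fully open they stand 13 mm farther back than shut.
Start: joints at [-1.335, 0.527, 1.433, -0, 1.181, -0.178], TCP at [0.252, -0.572, 0.231] pointing down, gripper open.
Joint ranges: [-3.08, 3.08], [-0.75, 2.2], [0.22, 2.44], [-1.43, 4.57], [0, 2.65], [-2.85, 2.85]. Speed limits (rad/s): [2.79, 2.79, 3.14, 3.14, 3.14, 3.14].

## Interface

Orientations are given as a unit quaternion [x, y, z, w].
In Python, from station import manip, snapshot, workorder, models gives the robot as it stands.
- The arm moves only by the tool jog_arm, never from a script. Its argument "commands" is a list of rows, each a list of 5 numbers: the opening in per cent of the stroke, from 0 (shut) to 100 (fully open), then the shift along the world's x, y, z in cm, then the turn about the world's z in rad. A call has 1 to 8 rows; each row shifts and turns the pose as measured when the row begins; what a row does not reach is not made up. A row lasts 1/12 s, in which the tool goes at most 41.7 mm and 7.16 degrees, less where a joint would pass 70% of its speed; a pose out of reach is approached as far as the arm can. A call with a gripper value outside its range is refused whole. The fingers move at their own pace and stop on an object; "squeeze" is the grip in N (left out, the last holds). Time passes only in rows, so rows that do not move let the fingers close. It gives the time, the measured TCP pose, the force and the opening at its end, in the units of the state.
- manip.sense(): the state, without advancing time (a new reading comes with each control period).
- snapshot(name): name is "scene" or "top"; returns a dict with "image" (384x512x3 uint8, red, green, blue), "intrinsics" (3x3 intrinsics, pixels), "extrinsics" (4x4, takes a point from camera to world coordinates). Camera axes: x right, y down, z forward; pixel columns grow to the right and rows downward; lengths in m; the calibration is good to about 2 mm. A picture is of the moment at which its call begins. There is no depth.
- workorder.sign_off(): hands the job in, once; it reports no verdict.
Trained networks look in a picture, given as the dict that the camera call returned (one of the last four; its "shot" number tells which), for a name from the list of things; names that differ only in an ending like _2 or _b are one class to them, and where a whole thing is asked for, a point or a joint stands for the part that bears it (a point fixed in the world has none). Each returns a list of dicts, best first, with "score" (0 to 1); they miss things now and then, are a little off and sometimes report something else, mostly with a low value. They report only what shows in the picture. A call takes as long as a camera call. They do not tell look-alikes from the thing itself.
- models.find_in(picture, name): "centre" ([x, y, z] in m, in world coordinates, good to about 4 mm: the middle of the surface that is visible of it).
- models.pinpoint(picture, name): "centre" ([x, y, z] in m, in world coordinates, good to about 4 mm: a listed point, or the origin of a listed thing).
The state is a dict: "t": time; "q": joint angles; "qd": joint speeds; "tau": joint torques, N m; "tcp_pos": TCP position; "tool_rot": TCP orientation; "force": force on the tool from outside, world axes, zero at the start; "ft_torque": the same for the moment, N m; "finger_gap": opening from 0.0 (shut) to 1.0 (fully open).
Only numpy, scipy, OpenCV 4.12 (cv2) and the standard library are available. Lean on these libraries where they do the work, as an engineer would, in place of code of your own. Each camera call takes 0.05 s, during which the arm holds its last target. There are 200 camera calls.

## Working session

There is one attempt and no reset: what is moved stays moved. The work goes in short steps, Python scripts to look and compute and a tool call to move; the robot and the scene stay as the last step left them, time stands still between calls to the robot, and variables do not carry over. Pictures are saved under pics/ and viewed, about 8 in all and at most 12, crops included, and the job is handed in when it is done.

Besides the shell and the picture viewer there is one more tool, called as name(argument=value, ...) on one line, values as JSON. jog_arm: Moves the arm, as the interface text tells. Its arguments: {"type":"object","properties":{"commands":{"type":"array","items":{"type":"array","items":{"type":"number"}}},"squeeze":{"type":"number"}},"required":["commands"]}

```bash
mkdir -p pics; cat > h.py <<'E'
from station import manip, snapshot, workorder, models
import numpy as np, cv2
def save(p,n): cv2.imwrite(f'pics/{n}.png', cv2.cvtColor(p['image'],cv2.COLOR_RGB2BGR))
def ray(p,u,v,z=0.):
    K=np.array(p['intrinsics']);T=np.array(p['extrinsics'])
    d=T[:3,:3]@np.linalg.solve(K,[u,v,1]);o=T[:3,3]
    return o+d*(z-o[2])/d[2]
def proj(p,X):
    K=np.array(p['intrinsics']);T=np.array(p['extrinsics'])
    c=T[:3,:3].T@(np.array(X)-T[:3,3]);c=K@c;return c[:2]/c[2]
E
python3 - <<'E'
from h import *
print(manip.sense(), manip.hold_point_z)
for n in ['scene','top']:
    p=snapshot(n);save(p,n+'1')
    print(n,np.round(p['extrinsics'],3).tolist(),np.round(p['intrinsics'],1).tolist())
    for k in ['wedge','wedge_tip','wedge_heel','short_foot','tank','tip_box','jar','lid']:
        for d in models.pinpoint(p,k): 
            if d['score']>.2: print(k,np.round(d['centre'],4),round(d['score'],2),np.round(proj(p,d['centre'])))
E
```

```text
{'t': 0.0, 'q': array([-1.33454127e+00,  5.28463071e-01,  1.43387973e+00,  3.81678958e-06,
        1.18139092e+00, -1.78487358e-01]), 'qd': array([ 0.00036578,  0.0002616 , -0.00042413, -0.00160767, -0.00108412,
        0.00082781]), 'tau': array([-2.24019145e-04, -4.42354274e+01, -1.78027654e+01, -3.25692408e-04,
        8.40723136e-03,  1.24085094e-06]), 'tcp_pos': array([ 0.25171483, -0.57130462,  0.23034269]), 'tool_rot': array([ 9.78575121e-01,  2.05887314e-01, -2.91527766e-05, -1.07013642e-03]), 'force': array([ 0.01880494, -0.12469187,  0.81265738]), 'ft_torque': array([-0.06567657, -0.00498153,  0.04151662]), 'finger_gap': 0.9997628769559989} 0.0187
scene [[-0.43, 0.769, -0.473, 1.168], [0.903, 0.371, -0.218, 0.153], [0.008, -0.521, -0.854, 1.086], [0.0, 0.0, 0.0, 1.0]] [[453.2, 0.0, 257.8], [0.0, 453.2, 195.0], [0.0, 0.0, 1.0]]
wedge [ 0.796   0.0189 -0.002 ] 0.75 [270. 287.]
wedge [0.6016 0.0311 0.0015] 0.68 [304. 226.]
wedge [6.868e-01 1.900e-01 3.000e-04] 0.58 [349. 278.]
wedge_tip [ 0.611  -0.0269 -0.0023] 0.91 [283. 221.]
wedge_tip [ 7.024e-01  1.195e-01 -7.000e-04] 0.9
[... 589 characters left out ...]

wedge [0.6897 0.1909 0.0041] 0.61 [127. 159.]
wedge [0.5906 0.0805 0.0137] 0.21 [174. 199.]
wedge_tip [0.7002 0.1202 0.002 ] 0.8 [158. 154.]
wedge_tip [ 0.8403 -0.02    0.0036] 0.79 [217.  95.]
wedge_tip [ 0.6109 -0.0224 -0.0007] 0.69 [220. 190.]
wedge_heel [0.6774 0.2643 0.0114] 0.9 [ 94. 164.]
wedge_heel [0.594  0.0787 0.0151] 0.75 [175. 198.]
wedge_heel [0.7537 0.0554 0.0075] 0.75 [185. 130.]
tank [ 0.514  -0.1753 -0.0061] 0.63 [287. 230.]
tip_box [ 0.4267 -0.0158 -0.0045] 0.91 [218. 270.]
tip_box [6.054e-01 2.670e-02 5.000e-04] 0.73 [198. 193.]
jar [0.4469 0.1438 0.0022] 0.76 [147. 264.]
jar [ 5.283e-01 -4.286e-01  3.000e-04] 0.4 [396. 220.]
lid [ 0.5291 -0.4278  0.0048] 0.7 [396. 220.]
```

View pics/scene1.png

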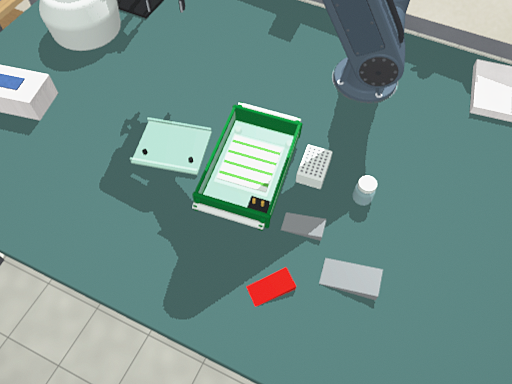

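View pics/top1.png

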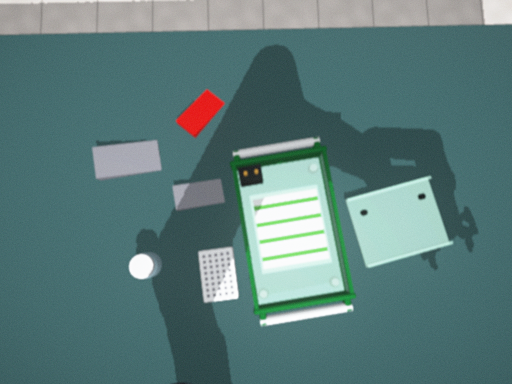

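Scene: the thin grey piece left of the tank (top view ~(199,194)) is the smaller grey wedge; the larger grey one (~(127,159)) and the red one are look-alikes. I'll refine the tank and wedge poses with a model overlay.

```bash
cat >> h.py <<'E'
from scipy.spatial.transform import Rotation as R
def tankT(cx,cy,yaw,lean):
    # yaw: tank x axis heading; lean about diagonal through far-right(80,130) and near-left(-80,-130) feet
    ax=np.array([80,130,0])/np.hypot(80,130)
    Rz=R.from_euler('z',yaw)
    Rl=R.from_rotvec(-ax*lean)  # far-left goes down
    return lambda P: Rz.apply(Rl.apply(np.atleast_2d(P)))+[cx,cy,0]
def overlay(p,paths,s,box,name):
    u0,v0,u1,v1=box; im=cv2.cvtColor(p['image'],cv2.COLOR_RGB2BGR)[v0:v1,u0:u1]
    im=cv2.resize(im,None,fx=s,fy=s,interpolation=cv2.INTER_CUBIC)
    for P,c in paths:
        q=np.array([((proj(p,x)-[u0,v0]+.5)*s) for x in P])
        cv2.polylines(im,[np.int32(q.round())],False,c,1)
    cv2.imwrite(f'pics/{name}.png',im)
E
python3 - <<'E'
from h import *
yaw=np.arctan2(-.99,.13); W=tankT(.514,-.173,yaw,.045)
print(W([-.08,.13,0]),W([.08,-.13,0]))
top=W([[-.1,.187,.102],[.1,.187,.102],[.1,-.187,.102],[-.1,-.187,.102],[-.1,.187,.102]])
bot=W([[-.1,.15,.028],[.1,.15,.028],[.1,-.15,.028],[-.1,-.15,.028],[-.1,.15,.028]])
c=np.array([.6025,.027]);a=np.array([.0165,-.105]);a/=np.hypot(*a);n=np.array([-a[1],a[0]])
def wp(x,y,z): return [*(c+a*x+n*y),z]
wt=[wp(-.055,-.028,.022),wp(.055,-.028,.0015),wp(.055,.028,.0015),wp(-.055,.028,.022),wp(-.055,-.028,.022)]
p=snapshot('top');overlay(p,[(top,(0,0,255)),(bot,(255,0,0)),(wt,(0,255,255))],3.2,(160,130,380,330),'ov_top')
p=snapshot('scene');overlay(p,[(top,(0,0,255)),(bot,(255,0,0)),(wt,(0,255,255))],4,(180,95,350,245),'ov_sc')
E
```

```text
[[ 0.63242146 -0.07688142 -0.00612987]] [[ 0.39557854 -0.26911858  0.00612987]]
```

View pics/ov_top.png

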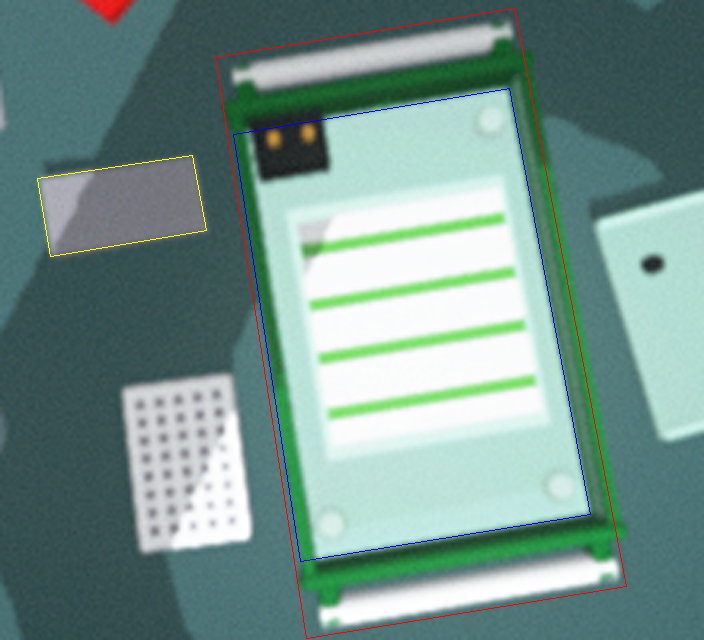

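View pics/ov_sc.png

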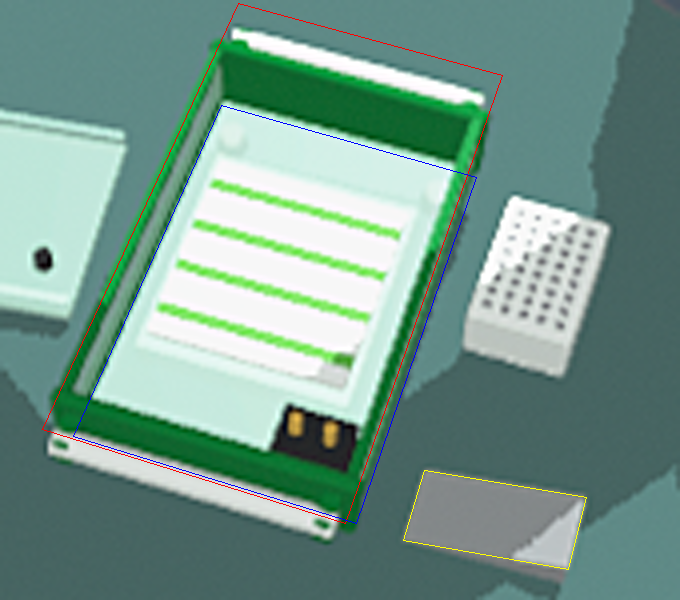

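```bash
python3 - <<'E'
from h import *
p=snapshot('top')
f=lambda x,y,z:ray(p,160+x/3.2-.5,130+y/3.2-.5,z)
FR=f(490,121,.027);NR=f(560,487,.034);NL=f(330,524,.027)
print(FR,NR,NL,FR-NR,NL-NR,np.linalg.norm((FR-NR)[:2]),np.linalg.norm((NL-NR)[:2]))
FL=FR+NL-NR;print('FL',FL)
d=(FR-NR)[:2];print('yaw y axis',np.degrees(np.arctan2(d[1],d[0])))
d=(NL-NR)[:2];print(np.degrees(np.arctan2(-d[0],d[1])))
p2=snapshot('scene')
g=lambda x,y,z:ray(p2,180+x/4-.5,95+y/4-.5,z)
print('scene NR,NL',g(231,138,.034),g(430,192,.027))
for q,n in((p,'top'),(p2,'scene')):
    for k in ['wedge_tip','wedge_heel','wedge']:
        for dd in models.pinpoint(q,k):
            if abs(dd['centre'][0]-.6)<.04 and dd['score']>.4: print(n,k,np.round(dd['centre'],4))
# wedge contour (top) : non-teal grey
im=p['image'].astype(int); m=((abs(im[...,0]-im[...,1])<22)&(im.min(2)>80)).astype(np.uint8)
n,l,s,c=cv2.connectedComponentsWithStats(m)
for i in range(1,n):
    if s[i,4]>200 and 150<c[i][0]<240 and 170<c[i][1]<210:
        r=cv2.minAreaRect(np.argwhere(l==i)[:,::-1].astype(np.float32));b=cv2.boxPoints(r);print(s[i],r)
        for q in b: print(q,ray(p,*q,.0015),ray(p,*q,.022))
E
```

```text
[ 0.65318926 -0.23697462  0.027     ] [ 0.39708922 -0.27106227  0.034     ] [ 0.37648745 -0.11370756  0.027     ] [ 0.25610005  0.03408766 -0.007     ] [-0.02060176  0.15735471 -0.007     ] 0.25835867026804826 0.15869762775679497
FL [ 0.6325875  -0.07961991  0.02      ]
yaw y axis 7.581670043219182
7.459059055381549
scene NR,NL [ 0.40347333 -0.26988835  0.034     ] [ 0.3801141  -0.11776827  0.027     ]
top wedge_tip [ 6.11e-01 -2.35e-02  5.00e-04]
top wedge_heel [0.5916 0.0782 0.0137]
top wedge [0.6043 0.0289 0.0019]
scene wedge_tip [ 6.093e-01 -2.580e-02 -5.000e-04]
scene wedge_heel [0.5974 0.0761 0.01  ]
scene wedge [ 0.5975  0.0288 -0.001 ]
[ 172  179   53   32 1256] ((198.26998901367188, 193.8900146484375), (26.162952423095703, 50.06315994262695), 81.8698959350586)
[171.63998 184.48003] [0.62650552 0.08843008 0.0015    ] [0.62329117 0.08458938 0.022     ]
[221.19998 177.40001] [ 0.63999851 -0.02683329  0.0015    ] [ 0.63647949 -0.02807138  0.022     ]
[224.9 203.3] [ 0.57909339 -0.03416606  0.0015    ] [ 0.57694959 -0.03523857  0.022     ]
[175.34    210.38002] [0.5659426  0.08018362 0.0015    ] [0.56409575 0.07652913 0.022     ]
```

Only heavy lateral offset matters: the foot lies ~16 mm to the far side of the wedge's centreline, so I'll nudge the wedge sideways first and then push from the heel. Moving over.

jog_arm(commands=[[24,1.7,3.6,0,-0.04],[24,1.7,3.6,0,-0.04],[24,1.7,3.6,0,-0.04],[24,1.7,3.6,0,-0.04],[24,1.7,3.6,0,-0.04],[24,1.7,3.6,0,-0.04],[24,1.7,3.6,0,-0.04],[24,1.7,3.6,0,0]])

```text
t: 2.07
tcp_pos: [0.3876, -0.2837, 0.2318]
tool_rot: [0.999, 0.052, -0.0, 0.006]
force: [0.8, -0.2, 0.9]
finger_gap: 0.243
```

jog_arm(commands=[[24,1.7,3.6,0,0],[24,1.7,3.6,0,0],[24,1.7,3.6,0,0],[24,1.7,3.6,0,0],[24,1.7,3.6,0,0],[24,1.7,3.6,0,0],[24,1.7,3.6,0,0],[24,1.7,3.6,0,0]])

```text
t: 2.73
tcp_pos: [0.5282, 0.0187, 0.2345]
tool_rot: [0.999, 0.051, 0.003, 0.008]
force: [-0.0, -0.3, -0.2]
finger_gap: 0.238
```

jog_arm(commands=[[24,0.7,1.5,-2,0.03],[24,0,0,-4,0],[24,0,0,-4,0],[24,0,0,-4,0],[24,0,0,-4,0],[24,0,0,-1.5,0],[24,0,0,0,0]])

```text
t: 3.32
tcp_pos: [0.5456, 0.0453, 0.0379]
tool_rot: [0.997, 0.075, 0.016, 0.009]
force: [-0.4, 0.3, -0.4]
finger_gap: 0.248
```

jog_arm(commands=[[24,-0.5,-0.4,0,0],[24,-0.3,-0.3,0,0],[24,0,0,-1.5,0],[24,0,0,-1,0],[24,0,0,-0.2,0],[24,0,0,0,0]])

```text
t: 3.82
tcp_pos: [0.5408, 0.0361, 0.0158]
tool_rot: [0.997, 0.075, 0.021, 0.01]
force: [0.1, 0.5, -0.2]
finger_gap: 0.239
```

jog_arm(commands=[[24,0,0,-0.5,0],[24,0,0,-0.3,0],[24,0.6,0.08,0,0],[24,0.6,0.08,0,0],[24,0.4,0.05,0,0],[24,0.4,0.05,0,0],[24,0,0,0,0]])

```text
t: 4.4
tcp_pos: [0.5658, 0.0385, 0.0107]
tool_rot: [0.997, 0.075, 0.024, 0.01]
force: [-0.5, 0.4, 0.8]
finger_gap: 0.242
```

```bash
python3 - <<'E'
from h import *
print(manip.sense()['force'])
p=snapshot('top');overlay(p,[],4,(150,140,300,260),'c1')
E
```

```text
[-0.51537877  0.36097365  0.84824575]
```

View pics/c1.png

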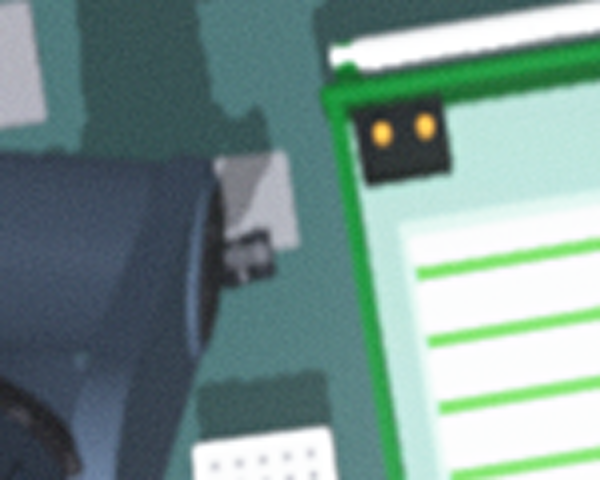

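The fingertips are at the wedge's near side (crop ~(250,245)); the wedge's thin edge is still around (293,200) in the crop. Pushing sideways now.

jog_arm(commands=[[24,0.4,0.05,0,0],[24,0.4,0.05,0,0],[24,0.4,0.05,0,0],[24,0.4,0.05,0,0],[24,0,0,0,0]])

```text
t: 4.87
tcp_pos: [0.5813, 0.041, 0.0104]
tool_rot: [0.997, 0.075, 0.022, 0.01]
force: [0.1, 0.2, 0.6]
finger_gap: 0.239
```

```bash
python3 - <<'E'
from h import *
p=snapshot('top')
im=p['image'].astype(int); m=((abs(im[...,0]-im[...,1])<22)&(im.min(2)>80)).astype(np.uint8)
n,l,s,c=cv2.connectedComponentsWithStats(m)
for i in range(1,n):
    if s[i,4]>80 and 150<c[i][0]<240 and 165<c[i][1]<210: print(s[i],c[i])
q=snapshot('scene')
for P in(p,q):
  for k in ['wedge_tip','wedge_heel']:
    for d in models.pinpoint(P,k):
      if d['score']>.3: print(k,np.round(d['centre'],4),round(d['score'],2))
overlay(p,[],3,(160,150,230,220),'c2a');overlay(q,[],3,(250,180,350,250),'c2b')
a,b=cv2.imread('pics/c2a.png'),cv2.imread('pics/c2b.png')
cv2.imwrite('pics/c2.png',np.hstack([a,b]))
E
```

```text
[203 171  21  32 455] [212.94945055 184.74725275]
wedge_tip [6.966e-01 1.195e-01 4.000e-04] 0.9
wedge_tip [ 0.8398 -0.0168  0.0018] 0.81
wedge_tip [ 0.6271 -0.0218 -0.003 ] 0.64
wedge_heel [0.6758 0.2606 0.012 ] 0.74
wedge_heel [0.7545 0.0521 0.0079] 0.74
wedge_heel [ 0.53   -0.4281  0.002 ] 0.71
wedge_tip [ 0.6262 -0.0237 -0.0027] 0.93
wedge_tip [ 0.6991  0.1221 -0.0022] 0.9
wedge_tip [ 8.395e-01 -1.500e-02 -5.000e-04] 0.68
wedge_heel [0.678  0.2599 0.0128] 0.92
wedge_heel [0.7608 0.0538 0.0121] 0.88
wedge_heel [0.6195 0.078  0.0104] 0.85
```

View pics/c2.png

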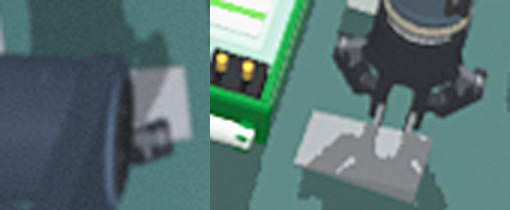

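The wedge moved ~16 mm and the tip is now in line with the foot. Backing off, lifting, and turning for the heel push.

jog_arm(commands=[[24,-1,0,0,0],[24,-1,0,0,0],[24,0,0,2,0],[24,0,1.5,3,0.12],[24,0,2,2,0.12],[24,0,2,0,0.12],[24,0,2,0,0.12],[24,0,2,0,0.12]])

```text
t: 5.83
tcp_pos: [0.5549, 0.1352, 0.0825]
tool_rot: [0.927, 0.374, 0.022, 0.005]
force: [0.3, -0.8, 0.4]
finger_gap: 0.241
```

jog_arm(commands=[[24,0.5,0,0,0.12],[24,0.5,0,0,0.12],[24,0.5,0,0,0.12],[24,0.5,0,0,0.12],[24,0.5,0,0,0.12],[24,0,0,0,0.12],[24,0,0,0,0.12],[24,0,0,0,0.12]])

```text
t: 6.5
tcp_pos: [0.574, 0.1405, 0.0828]
tool_rot: [0.634, 0.773, 0.02, -0.007]
force: [-1.0, 0.2, -0.3]
finger_gap: 0.238
```

```bash
cat >> h.py <<'E'
def wedge():
    for n in('top','scene'):
        p=snapshot(n);o=[n]
        for k in ['wedge_tip','wedge_heel']:
            for d in models.pinpoint(p,k):
                c=d['centre']
                if d['score']>.3 and abs(c[0]-.615)<.05 and abs(c[1]-.02)<.12: o+=[k,np.round(c,4)];break
        print(*o)
    return
E
python3 - <<'E'
from h import *
wedge();wedge();s=manip.sense();print(s['force'],s['tool_rot'],s['q'],np.degrees(R.from_quat(s['tool_rot']).as_matrix()[:,1]))
E
```

```text
top wedge_tip [ 0.6267 -0.0216  0.002 ] wedge_heel [0.6156 0.0825 0.0141]
scene wedge_tip [ 0.6227 -0.0249 -0.0009] wedge_heel [0.616  0.0805 0.0121]
top wedge_tip [ 0.6253 -0.025  -0.0015] wedge_heel [0.6151 0.0818 0.0111]
scene wedge_tip [ 0.6257 -0.0276 -0.0012] wedge_heel [0.6201 0.0793 0.0107]
[-0.86577106 -0.01500182  0.00863472] [ 0.63662195  0.77089167  0.01973224 -0.00701194] [ 0.03136516  0.6782113   1.65318094  0.05447384  0.79539005 -0.19669798] [56.25355984 10.80863515  1.23156873]
```

jog_arm(commands=[[24,2,-0.5,0,-0.07],[24,2,-0.5,-2,0],[24,0.3,-0.5,-2,0],[24,0,0,-1.5,0],[24,0,0,-1,0],[24,0,0,0,0]])

```text
t: 7.6
tcp_pos: [0.6205, 0.1254, 0.0172]
tool_rot: [0.665, 0.747, 0.021, -0.005]
force: [-0.9, 0.3, 0.5]
finger_gap: 0.239
```

jog_arm(commands=[[24,-0.4,-0.3,-0.4,0],[24,-0.1,-0.5,-0.3,0],[24,0,-0.6,0,0],[24,0.05,-0.6,0,0],[24,0.05,-0.6,0,0],[24,0.1,-0.8,0,0],[24,0.1,-0.8,0,0],[24,0,0,0,0]])

```text
t: 8.27
tcp_pos: [0.6184, 0.0795, 0.0128]
tool_rot: [0.665, 0.747, 0.022, -0.003]
force: [0.6, -0.6, 0.0]
finger_gap: 0.241
```

```bash
python3 - <<'E'
from h import *
wedge();s=manip.sense();print(s['force'],s['tool_rot'])
p=snapshot('top');q=snapshot('scene')
overlay(p,[],4,(160,140,260,220),'c3a');overlay(q,[],4,(240,180,330,260),'c3b')
a,b=cv2.imread('pics/c3a.png'),cv2.imread('pics/c3b.png')
cv2.imwrite('pics/c3.png',np.hstack([a,b]))
E
```

```text
top wedge_tip [ 0.6315 -0.0381 -0.0027] wedge_heel [0.6158 0.0661 0.0113]
scene wedge_tip [ 6.295e-01 -4.000e-02  1.000e-04] wedge_heel [0.6194 0.0645 0.0118]
[-0.48070894 -0.1439051   0.06781939] [ 0.66382703  0.74754925  0.02205141 -0.0041854 ]
```

View pics/c3.png

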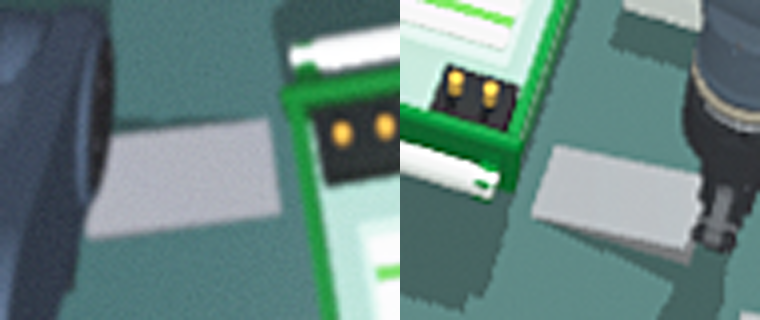

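Both views show the wedge lined up with the far-left corner, thin edge still ~25 mm short of the wall. I'll set up a tank-lean tracker and continue up to just before contact.

```bash
cat >> h.py <<'E'
PT={'top':(3.2,160,130,[(240,75),(510,30),(325,620),(615,570),(235,110),(525,65),(310,575),(615,528)],
  [(503,186),(292,212),(325,455),(547,420),(305,250),(503,218),(322,358),(525,325),(333,413),(535,381)]),
 'scene':(4,180,95,[(233,35),(483,100),(50,447),(333,535),(218,45)],
  [(212,184),(398,236),(195,225),(385,275),(178,265),(367,318),(160,308)])}
import os
P0=(.514,-.173,np.arctan2(-.99,.131),.045)
def lean():
    """change of tank pose since base: along-tank dx,dy (mm), yaw (mrad), lean (mrad, minus=levelling)"""
    J=[];b=[];ok=[]
    for n,(s,u0,v0,rim,fl) in PT.items():
        ps=[snapshot(n) for _ in range(2)];p=ps[0]
        g=np.uint8(np.mean([cv2.cvtColor(x['image'],cv2.COLOR_RGB2GRAY) for x in ps],0).round())
        f=f'base_{n}.npy'
        if not os.path.exists(f): np.save(f,g)
        g0=np.load(f)
        px=np.float32([[u0+x/s-.5,v0+y/s-.5] for x,y in rim+fl]);z=[.09]*len(rim)+[.033]*len(fl)
        q,st,err=cv2.calcOpticalFlowPyrLK(g0,g,px[:,None],None,winSize=(13,13),maxLevel=1)
        W=tankT(*P0);o=W([0,0,0])[0];M=np.array([W(e)[0]-o for e in np.eye(3)])
        for a,c,zz,k in zip(px,q[:,0],z,st[:,0]):
            if not k: continue
            L=M@(ray(p,*a,zz)-o);r0=proj(p,W(L)[0])
            for i in range(2):
                row=[]
                for j in range(4):
                    P=list(P0);P[j]+=1e-3;row.append(proj(p,tankT(*P)(L)[0])[i]-r0[i])
                J.append(row);b.append(float(c[i]-a[i]))
    from scipy.optimize import least_squares
    J=np.array(J);b=np.array(b);r=least_squares(lambda x:J@x-b,np.zeros(4),loss='soft_l1',f_scale=.15)
    cov=np.linalg.inv(J.T@J)*np.median(abs(r.fun))**2*2.2
    print('tank d[wx mm,wy mm,yaw mrad,lean mrad]',np.round(r.x,2),'sd',np.round(np.sqrt(np.diag(cov)),2))
def st():
    s=manip.sense();print('t',round(s['t'],2),'F',np.round(s['force'],2),'tcp',np.round(s['tcp_pos'],4))
E
python3 - <<'E'
from h import *
lean();lean();st()
E
```

```text
tank d[wx mm,wy mm,yaw mrad,lean mrad] [0. 0. 0. 0.] sd [0. 0. 0. 0.]
tank d[wx mm,wy mm,yaw mrad,lean mrad] [-0.    0.   -0.07 -0.04] sd [0.   0.   0.02 0.06]
t 9.07 F [-0.3  -0.16  0.19] tcp [0.6176 0.0815 0.0123]
```

jog_arm(commands=[[24,0.06,-0.5,0,0],[24,0.06,-0.5,0,0],[24,0.06,-0.5,0,0],[24,0.06,-0.5,0,0],[24,0.06,-0.5,0,0],[24,0,0,0,0]])

```text
t: 9.57
tcp_pos: [0.6208, 0.054, 0.0122]
tool_rot: [0.664, 0.747, 0.022, -0.004]
force: [-0.3, -0.4, 0.1]
finger_gap: 0.241
```

```bash
python3 - <<'E'
from h import *
lean();st();wedge()
E
```

```text
tank d[wx mm,wy mm,yaw mrad,lean mrad] [ 0.01  0.   -0.19 -0.13] sd [0.02 0.03 0.14 0.49]
t 9.77 F [ 0.75 -0.12 -0.68] tcp [0.6204 0.0553 0.0123]
top wedge_tip [ 0.6336 -0.0625 -0.0029] wedge_heel [0.6202 0.0423 0.0113]
scene wedge_tip [ 0.6317 -0.0644 -0.0021] wedge_heel [0.6234 0.0405 0.0099]
```

jog_arm(commands=[[24,0.05,-0.4,0,0],[24,0.05,-0.4,0,0],[24,0.05,-0.4,0,0],[24,0.05,-0.4,0,0],[24,0,0,0,0]])

```text
t: 10.48
tcp_pos: [0.6208, 0.0438, 0.0124]
tool_rot: [0.664, 0.747, 0.024, -0.009]
force: [0.0, 1.2, -0.4]
finger_gap: 0.239
```

```bash
python3 - <<'E'
from h import *
lean();st()
E
```

```text
tank d[wx mm,wy mm,yaw mrad,lean mrad] [-0.26 -0.74 -4.51 -6.44] sd [0.05 0.06 0.29 0.98]
t 10.68 F [ 0.67  0.23 -0.27] tcp [0.6209 0.0434 0.0123]
```

jog_arm(commands=[[24,0.04,-0.35,0,0],[24,0.04,-0.35,0,0],[24,0,0,0,0]])

```text
t: 10.93
tcp_pos: [0.6207, 0.0396, 0.0124]
tool_rot: [0.665, 0.747, 0.025, -0.011]
force: [-0.7, -0.8, 0.2]
finger_gap: 0.244
```

```bash
python3 - <<'E'
from h import *
lean();st()
E
```

```text
tank d[wx mm,wy mm,yaw mrad,lean mrad] [ -0.37  -0.92  -4.35 -10.3 ] sd [0.07 0.1  0.45 1.52]
t 11.13 F [0.41 0.88 0.48] tcp [0.6207 0.0394 0.0124]
```

jog_arm(commands=[[24,0.04,-0.35,0,0],[24,0.04,-0.35,0,0],[24,0.04,-0.35,0,0],[24,0,0,0,0]])

```text
t: 11.47
tcp_pos: [0.6204, 0.0336, 0.0125]
tool_rot: [0.665, 0.746, 0.027, -0.015]
force: [0.6, -0.0, 0.1]
finger_gap: 0.24
```

```bash
python3 - <<'E'
from h import *
lean();st()
E
```

```text
tank d[wx mm,wy mm,yaw mrad,lean mrad] [ -0.44  -1.05  -4.45 -16.32] sd [0.11 0.15 0.71 2.42]
t 11.67 F [-0.44  1.98 -0.5 ] tcp [0.6204 0.0334 0.0125]
```

jog_arm(commands=[[24,0.04,-0.35,0,0],[24,0.04,-0.35,0,0],[24,0,0,0,0]])

```text
t: 11.92
tcp_pos: [0.6203, 0.0292, 0.0125]
tool_rot: [0.666, 0.745, 0.028, -0.017]
force: [-0.6, -0.6, -0.6]
finger_gap: 0.24
```

```bash
python3 - <<'E'
from h import *
lean();st()
E
```

```text
tank d[wx mm,wy mm,yaw mrad,lean mrad] [ -0.47  -1.14  -4.73 -19.97] sd [0.12 0.17 0.78 2.64]
t 12.12 F [-0.96  1.91 -0.12] tcp [0.6202 0.029  0.0125]
```

jog_arm(commands=[[24,0.04,-0.35,0,0],[24,0.04,-0.35,0,0],[24,0,0,0,0]])

```text
t: 12.37
tcp_pos: [0.6201, 0.0248, 0.0126]
tool_rot: [0.666, 0.745, 0.029, -0.019]
force: [0.1, 0.2, 0.2]
finger_gap: 0.243
```

```bash
python3 - <<'E'
from h import *
lean();st();wedge();p=snapshot('top')
for k in ('tank','short_foot'):
    for d in models.pinpoint(p,k): print(k,d)
E
```

```text
tank d[wx mm,wy mm,yaw mrad,lean mrad] [ -0.61  -1.27  -4.13 -22.65] sd [0.14 0.19 0.9  3.06]
t 12.57 F [0.47 1.64 0.25] tcp [0.6201 0.0247 0.0125]
top
scene wedge_tip [ 0.631  -0.0918 -0.0007] wedge_heel [0.6237 0.0099 0.0075]
tank {'centre': [0.5109, -0.1768, -0.0033], 'score': 0.79}
```

```bash
cat >> h.py <<'E'
_s=snapshot;FL=[]
def snapshot(n):
    p=_s(n);FL.append(manip.sense()['force']);return p
def chk():
    lean();F=np.array(FL);print('Fmean',F.mean(0).round(2),'n',len(F));st()
E

```

jog_arm(commands=[[24,0.04,-0.35,0,0],[24,0.04,-0.35,0,0],[24,0,0,0,0]])

```text
t: 13.27
tcp_pos: [0.6197, 0.022, 0.0126]
tool_rot: [0.667, 0.744, 0.03, -0.022]
force: [0.2, -0.1, -0.0]
finger_gap: 0.239
```

```bash
python3 -c "
from h import *
chk()"
```

```text
tank d[wx mm,wy mm,yaw mrad,lean mrad] [ -0.79  -1.75  -6.58 -24.32] sd [0.16 0.22 1.01 3.45]
Fmean [0.14 2.21 0.3 ] n 4
t 13.47 F [-0.26  2.14  0.69] tcp [0.6197 0.0216 0.0126]
```

jog_arm(commands=[[24,0.04,-0.35,0,0],[24,0.04,-0.35,0,0],[24,0,0,0,0]])

```text
t: 13.72
tcp_pos: [0.6193, 0.0194, 0.0127]
tool_rot: [0.668, 0.743, 0.032, -0.026]
force: [-0.7, 0.5, 0.6]
finger_gap: 0.239
```

```bash
python3 -c "
from h import *
chk()"
```

```text
tank d[wx mm,wy mm,yaw mrad,lean mrad] [ -1.28  -2.92 -15.71 -25.35] sd [0.16 0.21 0.99 3.36]
Fmean [-0.61  3.52  0.37] n 4
t 13.92 F [0.07 4.02 0.04] tcp [0.6193 0.019  0.0126]
```

```bash
cat > tri.py <<'E'
from h import *
T=[(305,250),(503,218),(312,305),(515,272),(322,358),(525,325),(333,413),(535,381),(240,75),(510,30),(325,620),(615,570)]
S=[(352,360),(160,308),(367,318),(178,265),(385,275),(195,225),(398,236),(212,184),(333,535),(50,447),(483,100),(233,35)]
D={};C={}
for n,pts,s,u,v in(('top',T,3.2,160,130),('scene',S,4,180,95)):
    ps=[snapshot(n) for _ in range(2)];p=ps[0];g0=np.load(f'base_{n}.npy')
    g=np.uint8(np.mean([cv2.cvtColor(x['image'],cv2.COLOR_RGB2GRAY) for x in ps],0).round())
    a=np.float32([[u+x/s-.5,v+y/s-.5] for x,y in pts])
    q=cv2.calcOpticalFlowPyrLK(g0,g,a[:,None],None,winSize=(13,13),maxLevel=2)[0][:,0]
    D[n]=(a,q);C[n]=np.array(p['intrinsics'])@np.linalg.inv(p['extrinsics'])[:3]
X=[]
for i in(0,1):
    h=cv2.triangulatePoints(C['top'],C['scene'],D['top'][i].T.astype(float),D['scene'][i].T.astype(float));X.append((h[:3]/h[3]).T)
print(np.round(1e3*np.c_[X[0],X[1]-X[0]],1))
for w in(slice(0,8),slice(8,12),slice(0,12)):
    A,B=X[0][w],X[1][w];a0,b0=A-A.mean(0),B-B.mean(0)
    U,_,Vt=np.linalg.svd(a0.T@b0);Rm=Vt.T@np.diag([1,1,np.linalg.det(Vt.T@U.T)])@U.T
    rv=R.from_matrix(Rm).as_rotvec()*1e3
    d=tankT(*P0);ax=(d([80,130,0])-d([-80,-130,0]))[0];ax/=np.linalg.norm(ax)
    print('rotvec mrad',rv.round(1),'lean change',(-rv@ax).round(1))
E
python3 tri.py
```

```text
[[ 5.609e+02 -9.990e+01  6.390e+01 -8.000e-01 -4.900e+00  3.200e+00]
 [ 5.790e+02 -2.351e+02  6.350e+01 -2.900e+00 -5.100e+00 -1.200e+00]
 [ 5.243e+02 -1.046e+02  6.210e+01 -8.000e-01 -4.600e+00  2.700e+00]
 [ 5.421e+02 -2.409e+02  6.390e+01 -3.200e+00 -4.200e+00 -2.100e+00]
 [ 4.884e+02 -1.087e+02  6.480e+01  2.370e+01 -5.960e+01 -1.738e+02]
 [ 5.065e+02 -2.460e+02  6.410e+01 -3.200e+00 -3.700e+00 -2.300e+00]
 [ 4.520e+02 -1.149e+02  6.190e+01  9.700e+00 -2.680e+01  1.900e+01]
 [ 4.695e+02 -2.511e+02  6.490e+01 -3.400e+00 -2.900e+00 -3.500e+00]
 [ 6.831e+02 -5.770e+01  5.840e+01 -6.000e-01 -8.800e+00  5.500e+00]
 [ 7.084e+02 -2.462e+02  6.740e+01 -3.200e+00 -8.100e+00  7.000e-01]
 [ 3.221e+02 -1.055e+02  7.510e+01  1.180e+01 -2.410e+01  1.720e+01]
 [ 3.486e+02 -2.940e+02  8.000e+01 -3.900e+00 -2.400e+00 -5.500e+00]]
rotvec mrad [-277.6 -279.5   15.9] lean change 139.5
rotvec mrad [75.4 19.1  0.9] lean change -61.1
rotvec mrad [-106.7  -27.2    4.9] lean change 86.3
```

```bash
sed -i 's/z=\[.09\]\*len(rim)+\[.033\]\*len(fl)/z=[.075]*len(rim)+[.064]*len(fl)/' h.py; cat >> tri.py <<'E'
k=[0,1,2,3,5,7,8,9,11];A,B=X[0][k],X[1][k]
a0,b0=A-A.mean(0),B-B.mean(0);U,_,Vt=np.linalg.svd(a0.T@b0);Rm=Vt.T@U.T
rv=R.from_matrix(Rm).as_rotvec()*1e3;print('good pts',rv.round(1),'lean',(-rv@ax).round(1),'perp',(rv@np.cross([0,0,1],ax)).round(1))
print('resid',np.round(1e3*(b0-a0@Rm.T),1).tolist())
for Y in(X[0],X[1]):
    for w in ([0,1,2,3,5,7],):
        c=np.linalg.lstsq(np.c_[Y[w][:,:2],np.ones(len(w))],Y[w][:,2],rcond=None)[0];print('gel slopes mrad',c[:2]*1e3)
E
python3 tri.py | tail -5; python3 -c "
from h import *
chk()"
```

```text
rotvec mrad [-106.7  -27.2    5.1] lean change 86.3
good pts [ 31.2 -13.  -17.7] lean -33.7 perp 0.9
resid [[-0.1, 0.3, 0.2], [0.2, 0.3, -0.1], [-0.0, -0.1, 0.3], [-0.0, 0.6, -0.4], [0.1, 0.5, -0.0], [-0.1, 0.5, -0.6], [-0.7, -1.4, -0.4], [0.1, -0.2, 0.5], [0.4, -0.6, 0.4]]
gel slopes mrad [-6.19401475 -6.95412885]
gel slopes mrad [ 9.01111349 27.8608045 ]
tank d[wx mm,wy mm,yaw mrad,lean mrad] [ -1.05  -2.21 -14.53 -34.27] sd [0.1  0.16 0.6  2.44]
Fmean [ 0.14  4.04 -0.07] n 4
t 14.52 F [ 0.25  4.38 -0.86] tcp [0.6193 0.019  0.0126]
```

Lean has come down ~34 mrad, the push force went from ~1.7 to ~4 N, and in the last step the tank's foot slid along with the wedge instead of rising. All of that points to level, so I'm withdrawing.

jog_arm(commands=[[24,0,0.5,0,0],[24,0,1,0,0],[24,0,1.5,0,0],[24,0,1.5,0,0],[24,0,1,2,0],[24,0,1,3,0],[24,-1,2,3,0],[24,-2,3,3,0]])

```text
t: 15.18
tcp_pos: [0.5918, 0.1274, 0.1161]
tool_rot: [0.67, 0.741, 0.027, -0.024]
force: [1.0, 0.2, 0.1]
finger_gap: 0.238
```

jog_arm(commands=[[24,-2,3.5,0,0],[24,-2,3.5,0,0],[24,-2,3.5,0,0],[24,-2,3.5,0,0],[24,0,0,0,0],[24,0,0,0,0]])

```text
t: 15.68
tcp_pos: [0.5112, 0.2773, 0.126]
tool_rot: [0.668, 0.743, 0.033, -0.015]
force: [0.9, -0.3, -0.5]
finger_gap: 0.239
```

```bash
python3 -c "
from h import *
chk();wedge()
p=snapshot('top');q=snapshot('scene')
overlay(p,[],3,(170,130,350,320),'f_a');overlay(q,[],3,(190,95,340,245),'f_b')
a,b=cv2.imread('pics/f_a.png')[:450],cv2.imread('pics/f_b.png');cv2.imwrite('pics/f.png',np.hstack([a,b])[:, :990][:, ::1])
im=cv2.imread('pics/f.png');cv2.imwrite('pics/f.png',cv2.resize(im,(790,int(im.shape[0]*790/im.shape[1]))))
"; python3 tri.py
```

```text
tank d[wx mm,wy mm,yaw mrad,lean mrad] [ -1.04  -2.28 -15.55 -36.42] sd [0.18 0.28 1.05 4.28]
Fmean [-0.54  0.   -0.24] n 4
t 15.88 F [-0.22  0.34 -0.38] tcp [0.5129 0.2748 0.1256]
top wedge_heel [0.6147 0.0071 0.0155]
scene wedge_tip [ 0.6338 -0.0999  0.    ] wedge_heel [0.6226 0.0065 0.0087]
[[ 5.609e+02 -9.990e+01  6.390e+01 -8.000e-01 -5.900e+00  3.100e+00]
 [ 5.790e+02 -2.351e+02  6.350e+01 -3.000e+00 -4.100e+00 -1.100e+00]
 [ 5.243e+02 -1.046e+02  6.210e+01 -8.000e-01 -5.600e+00  2.400e+00]
 [ 5.421e+02 -2.409e+02  6.390e+01 -3.300e+00 -3.200e+00 -2.100e+00]
 [ 4.884e+02 -1.087e+02  6.480e+01 -8.000e-01 -5.200e+00  1.600e+00]
 [ 5.065e+02 -2.460e+02  6.410e+01 -3.200e+00 -2.600e+00 -2.300e+00]
 [ 4.520e+02 -1.149e+02  6.190e+01 -7.000e-01 -4.700e+00  1.600e+00]
 [ 4.695e+02 -2.511e+02  6.490e+01 -3.500e+00 -2.000e+00 -3.600e+00]
 [ 6.831e+02 -5.770e+01  5.840e+01 -5.000e-01 -8.000e+00  6.200e+00]
 [ 7.084e+02 -2.462e+02  6.740e+01 -3.300e+00 -7.500e+00  8.000e-01]
 [ 3.221e+02 -1.055e+02  7.510e+01 -1.200e+00 -2.400e+00 -9.000e-01]
 [ 3.486e+02 -2.940e+02  8.000e+01 -3.800e+00 -1.600e+00 -5.200e+00]]
rotvec mrad [ 34.7 -12.7 -15.8] lean change -36.9
rotvec mrad [ 27.2 -14.7 -15.9] lean change -30.9
rotvec mrad [ 31.2 -14.2 -16. ] lean change -34.3
good pts [ 31.8 -13.3 -18.3] lean -34.5 perp 0.8
resid [[-0.1, -1.1, -0.0], [0.1, 0.9, -0.1], [-0.0, -1.6, -0.1], [-0.0, 1.1, -0.5], [0.1, 1.1, -0.0], [-0.1, 1.0, -0.6], [-0.6, -1.1, 0.2], [0.2, 0.0, 0.5], [0.6, -0.4, 0.7]]
gel slopes mrad [-6.19401475 -6.95412885]
gel slopes mrad [ 9.82920089 26.87620635]
```

View pics/f.png

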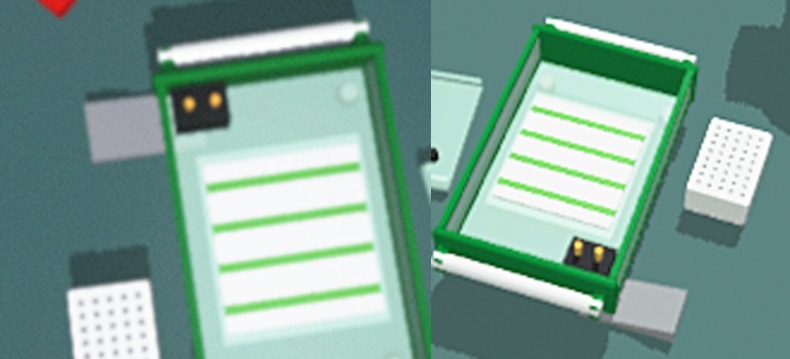

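The tank kept its pose after the hand was withdrawn, and the wedge sits under the far-left corner (heel end visible at crop ~(125,128)). Handing in.

```bash
python3 -c "
from h import *
chk();print(workorder.sign_off())"
```

```text
tank d[wx mm,wy mm,yaw mrad,lean mrad] [ -1.06  -2.27 -15.61 -36.55] sd [0.18 0.28 1.07 4.36]
Fmean [ 0.04  0.03 -0.45] n 4
t 16.68 F [ 0.94  0.25 -0.46] tcp [0.512  0.2757 0.1256]
the job is handed in; nothing more can be done
None
```

The wedge is under the short foot, the hand is clear and the job is handed in at about 16.7 s. I believe the tank is level, but I could not measure its final tilt directly. I nudged the smaller grey wedge about 16 mm sideways to line it up with the foot. Then I pushed it in from the heel with two fingertips until the foot stopped rising, and withdrew.

**Evidence for level:**
- The tank's lean came down by about 35 mrad (separate estimates gave 31 to 37), and it stayed there after I let go.
- The push force roughly doubled, from about 1.7 N to 3.5–4 N.
- In the last 2–3 mm of pushing, the foot slid along with the wedge instead of rising. That is the behaviour you described for a level tank.

**What disagreed or went less well:**
- **Initial lean:** a 35 mrad change is only the bottom of the stated 35–60 mrad range. A rough absolute estimate put the starting lean at 40 ± 8 mrad.
- **Insertion depth:** I estimate the wedge went about 15–16 mm past the foot's centre. The stated foot shortfall would need at least 19 mm, and my foot position is only good to about 3 mm.
- **Tank moved slightly:** the pushing shifted the tank about 2.5 mm and turned it about 0.016 rad. Most of that came in the last step, and a smaller part when the wedge first touched the foot.

In the final pictures the tip box looked undisturbed. I did not check the jar and lid separately; the arm stayed clear of them.

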